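# Set the steeping timer to red tea and start it

## Robot

A 7-joint arm with a two-finger parallel gripper is mounted at the origin on a cart in front of the work surface, level with it; the furniture and walls round the work are solid. World frame = base frame: x ahead of the robot, y to its left, z up, the work surface at z = 0. Lengths are in m, angles in degrees, forces in N, time in s.
With the tool pointing down it reaches from about 0.425 to 0.875 m from the base axis. Payload 4.7 kg.
Tool frame: the origin (TCP) lies between the finger pads; the fingertips stand 11 mm ahead of it and the grasp point (between the pads) lies 8 mm behind it (env.tcp_to_tips is the distance from the TCP to the fingertips, in m); z points along the fingers, y is the line along which they close (so a half turn about z gives the same grasp; the last joint's range is limited). The gripper opens to 87 mm and grips with 3 to 60 N. Pads are 19 mm wide; open, the fingers measure 117 mm over their backs; the gripper's body (75 mm by 190 mm) begins 51 mm behind the grasp point.
Start: joints at [0.808, 18.392, -4.016, 83.108, 1.295, 78.541, -3.26], TCP at [0.65, -0, 0.208] pointing down, gripper open.
Joint ranges: [-163.93, 163.93], [-17.29, 119.83], [-79.2, 71.16], [3.27, 140.29], [-89.18, 269.18], [5.43, 117.66], [-154.24, 154.24]. Speed limits (degrees/s): [147.25, 147.25, 180, 180, 180, 180, 180].

## Interface

Orientations are given as [roll, pitch, yaw] about the fixed x, y, z axes, in that order (R = Rz(yaw) Ry(pitch) Rx(roll)).
In Python, from cell import env, viewer gives the robot as it stands.
- The arm moves only by the tool step_arm, never from a script. Its arguments are lists of equal length, an entry for each row: "delta_pos": the shift along the tool's x, y, z in units of 0.2 m (1.0 is 0.2 m), a list of three; "rot": the turn, a rotation vector about the tool's x, y, z in units of 1.5 rad (1.0 is 1.5 rad), a list of three; "gripper": the gripper command: -1 is shut, 1 is fully open, values between are in proportion. A call has 1 to 20 rows; each row is the pose to reach, as a shift and turn from the pose commanded when the call began, along the tool's axes at that moment; what a row does not reach only later rows make up. A row lasts 1/8 s, in which the tool goes at most 62.5 mm and 10.7 degrees, less where a joint would pass 70% of its speed; a pose out of reach is approached as far as the arm can. A call with a number of a shift or a turn outside -1 to 1 is refused whole. A call with a gripper value outside its range is refused whole. The fingers move at their own pace and stop on an object; "squeeze" is the grip in N (left out, the last holds). Time passes only in rows, so rows that repeat a pose let the fingers close. It gives the time, the measured TCP pose, the force, the opening and the grip force at its end, in the units of the state.
- env.get_obs(): the state, without advancing time (a new reading comes with each control period).
- viewer.read_camera(name): name is "scene" or "side" or "wrist"; returns a dict with "img" (400x640x3 uint8, red, green, blue), "fx", "fy", "cx", "cy" (pixels), "pose" (4x4, takes a point from camera to world coordinates). Camera axes: x right, y down, z forward; pixel columns grow to the right and rows downward; lengths in m; the calibration is good to about 2 mm. The wrist camera is an equidistant fisheye: a pixel r from the principal point sees the ray r / f radians off the axis. A picture is of the moment at which its call begins. There is no depth.
- env.sign_off(): hands the job in; it is judged then, once.
The state is a dict: "time_s": time; "qpos": joint angles; "joint_velocities": joint speeds; "effort": joint torques, N m; "tool_pos": TCP position; "tool_rot": TCP orientation; "force": force on the tool from outside, world axes, zero at the start; "wrist_torque": the same for the moment, N m; "grip_width": finger opening in m; "grasp_force": force on a finger pad.
Only numpy, scipy, OpenCV 4.12 (cv2) and the standard library are available. Lean on these libraries where they do the work, as an engineer would, in place of code of your own. Each camera call takes 0.05 s, during which the arm holds its last target. There are 200 camera calls.

## Task

Red tea has gone into the glass: set the steeping timer for it. With a fingertip, flick the thumbwheel onward by just as many clicks as bring red into the timer's window, and only then gently press the start bar fully down and let it come up again. Use the fingers only to push and press: do not pinch or lift anything, do not shove the timer out of its place, and leave the glass, the tea box and the teaspoon where they are.

Things in the scene. Friction and masses are not known exactly. Their poses are not given: they have to be found in the camera images.
- timer: steeping timer: beige counter unit, 190 mm deep (x), 118 wide (y), 1.5 kg, loose on rubber feet; sideways pushes over about 7 N make it slide. Origin: on the table under the wheel's axle; +x to its back, -x to its front (towards the robot), +y to its left. Deck round the wheel 64 mm high, x -64 to +64; front step with the start bar 48 mm high, x -126 to -64
- wheel_axle (a point): centre of the black thumbwheel on its axle (along the timer's y), 60 mm above the table, y -24 mm; fixed to the timer. Wheel 20 mm wide; hub radius 31; six lobes 60 degrees apart, 7 mm thick, round tips at radius 52. In each click one lobe stands straight up, its tip 112 mm above the table. Fingertips 95 to 98 mm above the table clear deck, hood and hub and catch that lobe
- tea_wheel (a joint): wheel angle, rad; grows as the wheel's top moves to the timer's +x (away from the robot). Clicks: 0 white, 1.047 yellow, 2.094 green, 3.142 blue, 4.189 red, 5.236 black-brown; stops at both ends, turns both ways, starts 1 to 4 clicks short of red. Sprung detent (about 2 N at the tips): pushed over 30 degrees on and freed it falls into the next click, else back
- window (a point): middle of the window that shows the colour set, about 25 mm square, facing forward and up at 45 degrees, in a round grey hood beside the wheel (on the timer's left: top 92 mm above the table, x -32 to +32, y +7 to +41 mm). On the wheel there is room between two lobes for fingertips up to 38 mm thick along x
- start_bar (a joint): travel of the start bar, m: 0 up, 0.005 fully down; a spring of 1.2 N (up) to 4.2 N (down) brings it back
- start_top (a point): centre of the top of the start bar, a grey bar with a small white arrow, 32 mm (x) by 62 mm (y), at the timer's front, 94 mm before the axle; its top is 56 mm above the table when up. The point moves with the bar
- glass_mid (a point): loose waisted glass, 62 mm across and 86 mm high, left of the timer; the point is its centre, half-way up. It must stay
- tea_box: loose dark carton, 67 x 131 x 58 mm, long side along its own y, behind the timer; origin at the centre of its underside. It must stay
- teaspoon: loose steel teaspoon, 134 mm long along its own x, 27 mm wide, 12 mm high, lying left of the timer's front; origin at the centre of its underside. It must stay

How it is judged (in metres and radians):
On the way, in this order (a step that is already met when the one before it is completed fails the run):
1. the thumbwheel rests in the red click and the start bar is up (value of joint tea_wheel between 4.04 and 4.34 rad and value of joint start_bar below 0.0015 m), for 0.3 s.
2. the start bar is pressed fully down with red set (value of joint start_bar above 0.004 m and value of joint tea_wheel between 4.04 and 4.34 rad), for 0.05 s.
At the end, for the whole second after the job is handed in: the wheel rests in the red click (within 0.15 rad), the start bar is up again after having been pressed down at least 4 of its 5 mm with red set, the timer stands flat within 30 mm of its place, and the glass, the tea box and the teaspoon are within 20 mm of theirs (all of step 1 and distance of timer from where it was at the start of the episode below 0.03 m and angle between timer's own z axis and vertical below 0.05 rad and linear speed of timer below 0.02 m/s and distance of each of glass_mid, tea_box, teaspoon from where it was at the start of the episode below 0.02 m); the robot touches nothing.
It fails at once if the start bar is pressed while another colour than red is set (value of joint start_bar above 0.0025 m and (value of joint tea_wheel below 4.04 rad or value of joint tea_wheel above 4.34 rad)).
It fails at once if the timer or its wheel is gripped, jammed or hit hard (more than 40 N from the fingers) (contact force between the fingers and timer above 40 N).
It fails at once if the timer is worked with another part of the robot than the fingers (contact force between the arm and timer above 3 N).
It fails at once if the timer is lifted, tipped or shoved out of its place (height (world z) of timer above 0.008 m or angle between timer's own z axis and vertical above 0.12 rad or distance of timer from where it was at the start of the episode above 0.05 m).
It fails at once if the glass, the tea box or the teaspoon is pushed away, tipped or lifted (distance of any of glass_mid, tea_box, teaspoon from where it was at the start of the episode above 0.03 m).
It also fails if it takes over 48 s, if anything falls off the work surface, if the arm or the gripper's body presses on something with over 40 N, if the wrist force passes 120 N, or if a joint passes its speed limit or range.

## Working session

There is one attempt and no reset: what is moved stays moved. The work goes in short steps, Python scripts to look and compute and a tool call to move; the robot and the scene stay as the last step left them, time stands still between calls to the robot, and variables do not carry over. Pictures are saved under pics/ and viewed, at most 10 in all, crops included, and the job is handed in when it is done.

Besides the shell and the picture viewer there is one more tool, called after ">>>" in YAML: its name, and indented under it one key for each argument. step_arm: Moves the arm, as the interface text tells. Shifts and turns lie within -1 to 1; 1 stands for 0.2 m of shift or 1.5 rad of turn. Its arguments: {"type":"object","properties":{"delta_pos":{"type":"array"},"rot":{"type":"array"},"gripper":{"type":"array"},"squeeze":{"type":"number"}},"required":["delta_pos","rot","gripper"]}

```bash
mkdir -p pics; python3 - <<'E'
from cell import env, viewer
import cv2,numpy as np
for n in ["scene","side"]:
    c=viewer.read_camera(n); cv2.imwrite(f"pics/{n}0.png",c["img"][:,:,::-1]); np.savez(f"pics/{n}0.npz",**c)
    print(n,c["fx"],c["fy"],c["cx"],c["cy"],np.round(c["pose"],3).tolist())
o=env.get_obs();print(o["tool_pos"],o["tool_rot"],o["time_s"],o["force"],env.tcp_to_tips)
E
```

```text
scene 441.30759266268035 441.30759266268035 319.03146273830976 197.719463614725 [[-0.516, -0.397, 0.759, -0.03], [-0.856, 0.229, -0.463, 0.58], [0.01, -0.889, -0.458, 0.476], [0.0, 0.0, 0.0, 1.0]]
side 417.83814983245264 417.83814983245264 318.39390594031215 194.52844108892185 [[-1.0, 0.004, -0.011, 0.612], [0.011, 0.372, -0.928, 0.973], [0.001, -0.928, -0.372, 0.394], [0.0, 0.0, 0.0, 1.0]]
[ 6.49469680e-01 -4.75714401e-05  2.07348326e-01] [-1.79898528e+02  5.41100949e-03  9.00023039e+01] 0.1 [-0.37190259 -0.14817911 -0.61299087] 0.011
```

View pics/scene0.png

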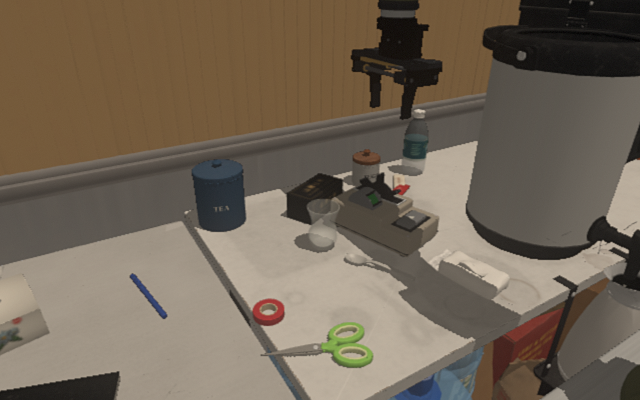

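View pics/side0.png

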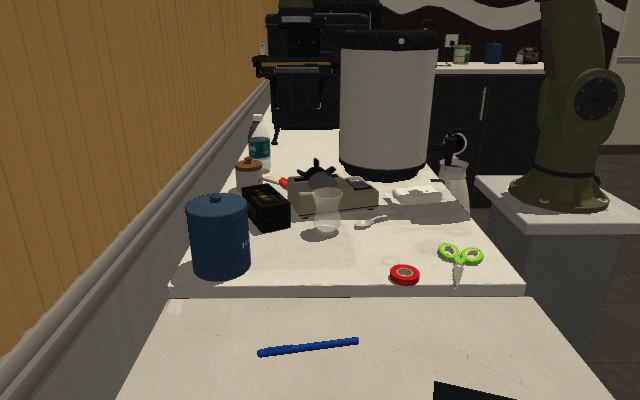

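The scene view shows the timer near (385,215), with a green window near (372,198) and the start bar at (412,218). In the side view the wheel is near (318,172). I'll zoom in on both and take a wrist picture.

```bash
python3 - <<'E'
from cell import env, viewer
import cv2,numpy as np
a=cv2.imread("pics/scene0.png")[165:265,280:450]; b=cv2.imread("pics/side0.png")[145:245,230:400]
v=np.vstack([cv2.resize(i,None,fx=3,fy=3,interpolation=cv2.INTER_CUBIC) for i in (a,b)])
cv2.imwrite("pics/zoom0.png",v)
n="wrist"
c=viewer.read_camera(n); cv2.imwrite(f"pics/{n}0.png",c["img"][:,:,::-1]); np.savez(f"pics/{n}0.npz",**c)
print(n,c["fx"],c["fy"],c["cx"],c["cy"],np.round(c["pose"],3).tolist())
E
```

```text
wrist 309.70691628693146 309.70691628693146 317.31986371711037 201.9664466830165 [[1.0, -0.0, -0.002, 0.65], [-0.001, -0.966, -0.257, 0.069], [-0.002, 0.257, -0.966, 0.383], [0.0, 0.0, 0.0, 1.0]]
```

View pics/zoom0.png

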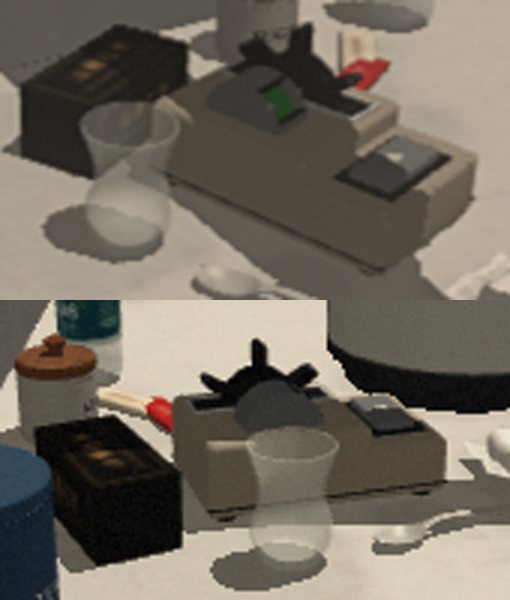

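View pics/wrist0.png

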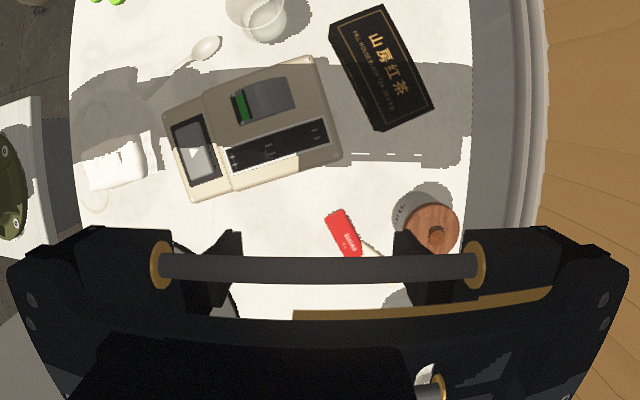

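The wrist view shows the timer yawed about 15°, with the deck spanning (204,97) to (343,160), the window green at (240,108) and the bar near (197,150). Red is two clicks past green. I'll take a zoomed crop for exact pixels.

```bash
python3 - <<'E'
import cv2
a=cv2.imread("pics/wrist0.png")[50:206,155:350]
cv2.imwrite("pics/wz.png",cv2.resize(a,None,fx=3.8,fy=3.8,interpolation=cv2.INTER_CUBIC))
E
```

```text
(no output)
```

View pics/wz.png

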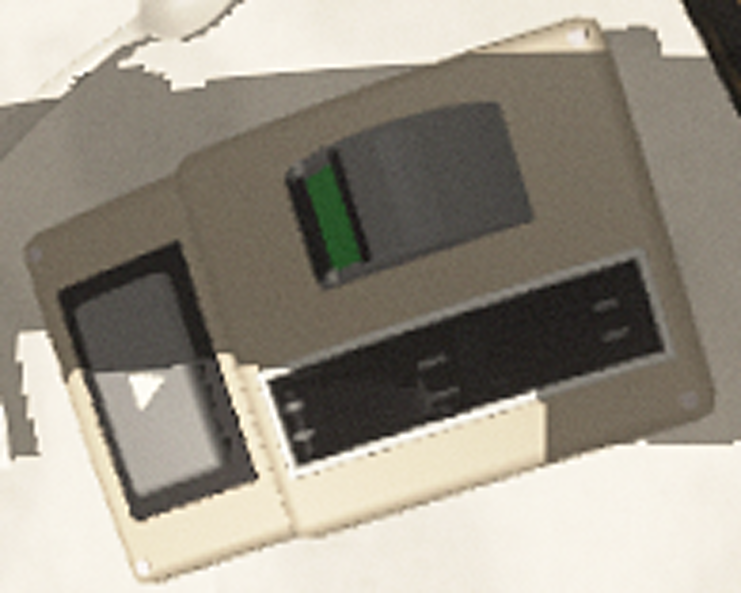

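```bash
cat > h.py <<'E'
import numpy as np, cv2
def ray(c,u,v,fish):
    x,y=(u-c["cx"])/c["fx"],(v-c["cy"])/c["fy"]
    if fish:
        r=np.hypot(x,y); d=np.array([x/r*np.sin(r),y/r*np.sin(r),np.cos(r)])
    else: d=np.array([x,y,1.])
    return c["pose"][:3,3],c["pose"][:3,:3]@d
def onz(c,u,v,z,fish=False):
    o,d=ray(c,u,v,fish); return o+d*(z-o[2])/d[2]
E
python3 - <<'E'
from h import *
c=np.load("pics/wrist0.npz")
Z=3.8
P=[(600,18,64,59,.064),(715,408,64,-59,.064),(180,160,-64,59,.064),(300,537,-64,-59,.064),(25,240,-126,59,.048),(145,582,-126,-59,.048),(435,377,0,-24,.112),(152,385,-94,0,.056)]
W=[];L=[]
for u,v,lx,ly,z in P:
    p=onz(c,155+(u+.5)/Z-.5,50+(v+.5)/Z-.5,z,True); W.append(p[:2]);L.append((lx/1e3,ly/1e3))
W=np.array(W);L=np.array(L)
lc,wc=L[:6].mean(0),W[:6].mean(0)
H=(L[:6]-lc).T@(W[:6]-wc); th=np.arctan2(H[0,1]-H[1,0],H[0,0]+H[1,1])
R=np.array([[np.cos(th),-np.sin(th)],[np.sin(th),np.cos(th)]]); t=wc-R@lc
print("yaw",np.degrees(th),"origin",t); print(np.round(W,4)); print("resid mm",np.round((W-(L@R.T+t))*1e3,1))
for n,l in dict(axle=(0,-.024),start=(-.094,0),pre=(-.030,-.024)).items(): print(n,R@l+t)
# check projecting to side/scene: axle lobe tip
for n in("scene","side"):
    k=np.load(f"pics/{n}0.npz")
    for l,z in(((0,-.024),.112),((-.094,0),.056)):
        q=k["pose"][:3,:3].T@(np.r_[R@l+t,z]-k["pose"][:3,3]); print(n,k["fx"]*q[0]/q[2]+k["cx"],k["fy"]*q[1]/q[2]+k["cy"])
E
```

```text
yaw 16.643248860942524 origin [0.60332782 0.06834953]
[[ 0.6451  0.1388]
 [ 0.6762  0.032 ]
 [ 0.5276  0.1049]
 [ 0.5592 -0.0037]
 [ 0.4682  0.0871]
 [ 0.5023 -0.0213]
 [ 0.6075  0.0451]
 [ 0.5133  0.0406]]
resid mm [[-2.7 -4.4]
 [-5.3  1.9]
 [ 2.5 -1.6]
 [ 0.3  2.8]
 [ 2.4 -1.6]
 [ 2.8  3. ]
 [-2.7 -0.3]
 [ 0.1 -0.8]]
axle [0.6102017  0.04535497]
start [0.5132658  0.04142683]
pre [0.5814585  0.03676262]
scene 379.6200502817088 171.8804881362332
scene 410.1811109789707 215.60121972097346
side 314.46671894934815 158.50305412668513
side 355.395496659863 180.57218969774468
```

>>> step_arm:
  delta_pos:
    - [0.196, -0.31, 0.1]
    - [0.196, -0.31, 0.1]
    - [0.196, -0.31, 0.235]
    - [0.196, -0.31, 0.235]
    - [0.196, -0.31, 0.235]
    - [0.196, -0.31, 0.235]
    - [0.196, -0.31, 0.235]
    - [0.196, -0.31, 0.235]
    - [0.196, -0.31, 0.235]
    - [0.196, -0.31, 0.235]
    - [0.196, -0.31, 0.235]
    - [0.196, -0.31, 0.235]
  rot:
    - [0, 0, 0.854]
    - [0, 0, 0.854]
    - [0, 0, 0.854]
    - [0, 0, 0.854]
    - [0, 0, 0.854]
    - [0, 0, 0.854]
    - [0, 0, 0.854]
    - [0, 0, 0.854]
    - [0, 0, 0.854]
    - [0, 0, 0.854]
    - [0, 0, 0.854]
    - [0, 0, 0.854]
  gripper: [-1, -1, -1, -1, -1, -1, -1, -1, -1, -1, -1, -1]
  squeeze: 5

```text
time_s: 1.65
tool_pos: [0.588, 0.0391, 0.1614]
tool_rot: [180.0, -0.0, 16.6]
force: [-0.4, -0.0, 0.7]
grip_width: 0.0002
grasp_force: 0.0
```

```bash
cat > look.py <<'E'
from cell import env, viewer
from h import *
import sys
ims=[]
for n,(x,y) in dict(scene=(290,140),side=(240,125)).items():
    c=viewer.read_camera(n); ims.append(cv2.resize(c["img"][y:y+100,x:x+160,::-1],None,fx=3,fy=3,interpolation=cv2.INTER_CUBIC))
cv2.imwrite(sys.argv[1],np.vstack(ims))
o=env.get_obs();print(o["time_s"],o["tool_pos"],o["tool_rot"],o["force"],o["grip_width"])
th=np.radians(16.64);R=np.array([[np.cos(th),np.sin(th)],[-np.sin(th),np.cos(th)]])
print("timer-local TCP rel axle mm",R@(np.array(o["tool_pos"])[:2]-[.6077,.0452])*1e3)
E
python3 look.py pics/a1.png
```

```text
1.75 [0.58803627 0.03916474 0.16138582] [ 1.79996298e+02 -5.73428667e-03  1.66168221e+01] [-0.55462353 -0.56968624 -0.20730193] 0.000598444380252426
timer-local TCP rel axle mm [-20.56850866  -0.15167117]
```

View pics/a1.png

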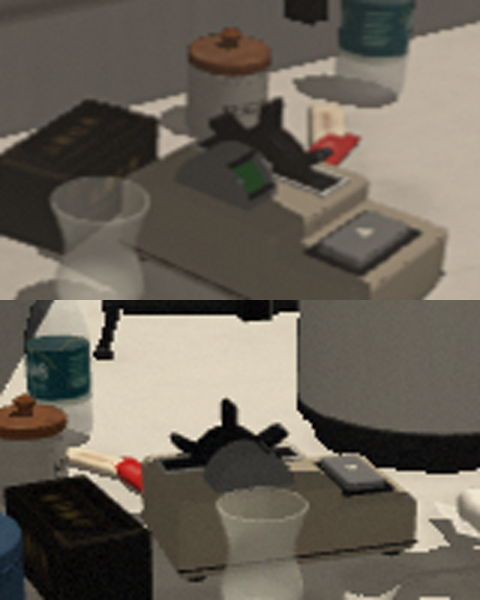

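The obs says the tool is in place, but these images still show the gripper at its start position (finger at side px ~(275,140)). The pictures may be stale, so I'll check the frames against each other before trusting them.

```bash
python3 - <<'E'
from cell import env, viewer
from h import *
for n in("scene","side","wrist"):
    c=viewer.read_camera(n); o=np.load(f"pics/{n}0.npz")
    print(n,{k:v for k,v in c.items() if k not in("img","pose","fx","fy","cx","cy")},"diff",(np.abs(c["img"].astype(int)-o["img"]).max(2)>40).sum(),np.round(c["pose"][:3,3],3))
    cv2.imwrite(f"pics/{n}1.png",c["img"][:,:,::-1])
    if n!="wrist":
        p=env.get_obs()["tool_pos"]; tip=np.array([p[0],p[1],p[2]-.011]); q=c["pose"][:3,:3].T@(tip-c["pose"][:3,3]); print("tip px",c["fx"]*q[0]/q[2]+c["cx"],c["fy"]*q[1]/q[2]+c["cy"])
print(env.get_obs()["time_s"])
v=[cv2.imread("pics/scene1.png")[20:260,250:490],cv2.imread("pics/side1.png")[20:260,200:440]]
cv2.imwrite("pics/b.png",cv2.resize(np.hstack(v),None,fx=1.6,fy=1.6))
E
```

```text
scene {} diff 7817 [-0.03   0.58   0.476]
tip px 390.5470920919811 157.36739712798325
side {} diff 3686 [0.612 0.973 0.394]
tip px 324.08517270846755 141.5877970938311
wrist {} diff 135204 [0.656 0.058 0.337]
1.9
```

View pics/b.png

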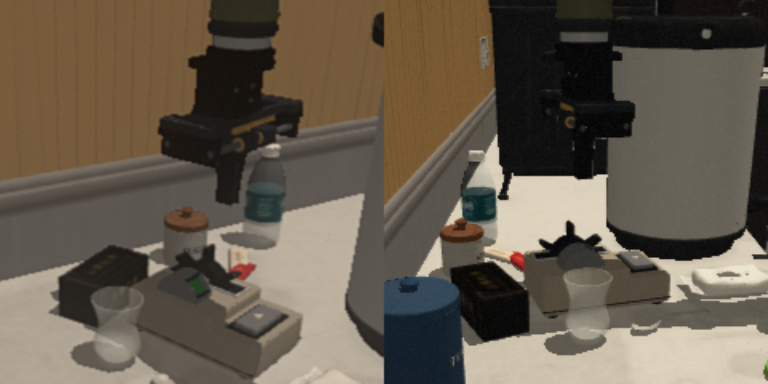

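I misread that: the frames are current. The "finger" at side (275,140) is background, and the real fingertip is at scene (392,147) and side (325,131). That is about 10 px above the projection of the reported tip, so I'll check that offset by triangulating the tip.

```bash
python3 - <<'E'
from h import *
ks={n:np.load(f"pics/{n}0.npz") for n in("scene","side")}
def pr(k,p):
    q=k["pose"][:3,:3].T@(np.array(p)-k["pose"][:3,3]); return np.round([k["fx"]*q[0]/q[2]+k["cx"],k["fy"]*q[1]/q[2]+k["cy"]],1)
for s in(-.05,.05): print("start tips scene",pr(ks["scene"],(.6495+s,0,.196)),"side",pr(ks["side"],(.6495+s,0,.196)))
def lowest(img,x0,x1,y0,y1):
    m=(img[y0:y1,x0:x1].max(2)<45); ys,xs=np.nonzero(m); b=ys.max(); return x0+xs[ys>=b-1].mean(),y0+b+.5
I={n:cv2.imread(f"pics/{n}1.png") for n in ks}
a=lowest(I["scene"],370,410,100,158); b=lowest(I["side"],312,338,90,150); print(a,b)
o1,d1=ray(ks["scene"],*a,False);o2,d2=ray(ks["side"],*b,False)
s=np.linalg.lstsq(np.c_[d1,-d2],o2-o1,rcond=None)[0]; print("tip",o1+s[0]*d1,o2+s[1]*d2)
for z in (.150,.16,.17,.18): print(z,pr(ks["scene"],(.588,.0392,z)),pr(ks["side"],(.588,.0392,z)))
# lobe tip triangulation
a=lowest(I["scene"][::-1],0,1,0,1) if 0 else (290+270/3,140+100/3); b=(240+229/3,125+102/3)
o1,d1=ray(ks["scene"],*a,False);o2,d2=ray(ks["side"],*b,False)
s=np.linalg.lstsq(np.c_[d1,-d2],o2-o1,rcond=None)[0]; print("lobe",o1+s[0]*d1,o2+s[1]*d2)
E
```

```text
start tips scene [404.2 130.4] side [318.9 118.3]
start tips scene [373.4 117.3] side [276.1 118.4]
(np.float64(406.0), np.float64(155.5)) (np.float64(324.125), np.float64(131.5))
tip [0.58238792 0.00409989 0.14934443] [5.87081872e-01 3.50383130e-04 1.64749384e-01]
0.15 [390.5 157.6] [324.1 141.8]
0.16 [390.9 152.8] [324.1 137.5]
0.17 [391.4 148. ] [324.1 133.2]
0.18 [391.8 143.1] [324.2 128.9]
lobe [0.60575643 0.04776949 0.11101933] [0.60590373 0.04762671 0.11148398]
```

```bash
python3 - <<'E'
from h import *
for n,x in(("side",324),("scene",391)):
    I=cv2.imread(f"pics/{n}1.png").astype(int); I0=cv2.imread(f"pics/{n}0.png").astype(int)
    print(n,[(y,I[y,x].mean().astype(int),np.abs(I-I0)[y,x].max()) for y in range(118,162,2)])
    print([(x2,I[(125 if n=="side" else 140),x2].mean().astype(int)) for x2 in range(x-12,x+13,2)])
E
```

```text
side [(118, np.int64(6), np.int64(12)), (120, np.int64(7), np.int64(10)), (122, np.int64(8), np.int64(8)), (124, np.int64(9), np.int64(14)), (126, np.int64(12), np.int64(1)), (128, np.int64(4), np.int64(8)), (130, np.int64(5), np.int64(208)), (132, np.int64(203), np.int64(1)), (134, np.int64(205), np.int64(1)), (136, np.int64(205), np.int64(3)), (138, np.int64(203), np.int64(6)), (140, np.int64(205), np.int64(3)), (142, np.int64(207), np.int64(5)), (144, np.int64(205), np.int64(2)), (146, np.int64(208), np.int64(3)), (148, np.int64(208), np.int64(3)), (150, np.int64(208), np.int64(3)), (152, np.int64(204), np.int64(2)), (154, np.int64(206), np.int64(1)), (156, np.int64(207), np.int64(2)), (158, np.int64(208), np.int64(4)), (160, np.int64(207), np.int64(5))]
[(312, np.int64(15)), (314, np.int64(18)), (316, np.int64(18)), (318, np.int64(16)), (320, np.int64(11)), (322, np.int64(7)), (324, np.int64(10)), (326, np.int64(10)), (328, np.int64(7)), (330, np.int64(47)), (332, np.int64(15)), (334, np.int64(13)), (336, np.int64(16))]
scene [(118, np.int64(20), np.int64(75)), (120, np.int64(22)
[... 283 characters left out ...]
p.int64(63)), (138, np.int64(23), np.int64(65)), (140, np.int64(25), np.int64(63)), (142, np.int64(27), np.int64(60)), (144, np.int64(26), np.int64(62)), (146, np.int64(25), np.int64(64)), (148, np.int64(79), np.int64(7)), (150, np.int64(88), np.int64(3)), (152, np.int64(87), np.int64(2)), (154, np.int64(88), np.int64(4)), (156, np.int64(87), np.int64(1)), (158, np.int64(88), np.int64(2)), (160, np.int64(86), np.int64(2))]
[(379, np.int64(84)), (381, np.int64(85)), (383, np.int64(88)), (385, np.int64(26)), (387, np.int64(27)), (389, np.int64(26)), (391, np.int64(25)), (393, np.int64(28)), (395, np.int64(29)), (397, np.int64(25)), (399, np.int64(66)), (401, np.int64(89)), (403, np.int64(69))]
```

Both views put the real tip at z≈0.172, not the 0.150 that the stated tip distance gives. I'll trust the images, so I'll descend to the nominal height and measure the tip again.

>>> step_arm:
  delta_pos:
    - [0, 0, 0.09]
    - [0, 0, 0.18]
    - [0, 0, 0.27]
    - [0, 0, 0.27]
    - [0, 0, 0.27]
  rot:
    - [0, 0, 0]
    - [0, 0, 0]
    - [0, 0, 0]
    - [0, 0, 0]
    - [0, 0, 0]
  gripper: [-1, -1, -1, -1, -1]

```text
time_s: 2.52
tool_pos: [0.5883, 0.0392, 0.1075]
tool_rot: [180.0, -0.0, 16.6]
force: [0.3, 0.3, 0.7]
grip_width: 0.0003
grasp_force: 0.0
```

```bash
python3 look.py pics/a2.png
```

```text
2.625 [0.58870335 0.03922846 0.10818222] [ 1.79982661e+02 -8.92393340e-02  1.66040866e+01] [-0.29594688 -0.31975953 -0.23264787] 0.0005082578350223414
timer-local TCP rel axle mm [-19.91112163  -0.28163352]
```

View pics/a2.png

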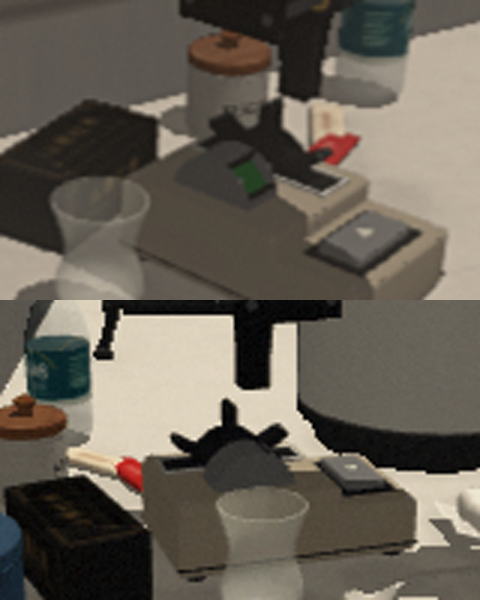

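The tip is at side (324,154) and scene (389,173), which gives z≈0.119 for a TCP at 0.108. So the tips sit about 11 mm above the TCP reading, and still above the lobe. I'll go about 22 mm lower in gentle steps and watch the force.

>>> step_arm:
  delta_pos:
    - [0, 0, 0.035]
    - [0, 0, 0.07]
    - [0, 0, 0.09]
    - [0, 0, 0.11]
    - [0, 0, 0.11]
    - [0, 0, 0.11]
  rot:
    - [0, 0, 0]
    - [0, 0, 0]
    - [0, 0, 0]
    - [0, 0, 0]
    - [0, 0, 0]
    - [0, 0, 0]
  gripper: [-1, -1, -1, -1, -1, -1]

```text
time_s: 3.38
tool_pos: [0.5882, 0.0392, 0.0855]
tool_rot: [180.0, -0.0, 16.6]
force: [0.3, -0.2, 0.1]
grip_width: 0.0004
grasp_force: 0.0
```

```bash
python3 look.py pics/a3.png; cat > tip.py <<'E'
from h import *
import sys
I=cv2.imread(sys.argv[1]); s=I[300:]; sc=I[:300]
x=int(sys.argv[2]) if len(sys.argv)>2 else 256
c=s[:,x-6:x+14].mean((1,2)); print("side dark rows",[(y,int(c[y])) for y in range(84,150,3)])
c=sc[:,290:310].mean((1,2)); print("scene",[(y,int(c[y])) for y in range(90,180,4)])
w=sc[150:220,225:275].astype(int); g=w.reshape(-1,3); print("green px",((g[:,1]>g[:,2]+20)&(g[:,1]>g[:,0]+15)).sum(),"red px",((g[:,2]>g[:,1]+40)).sum(),"blue",((g[:,0]>g[:,2]+30)).sum())
E
python3 tip.py pics/a3.png
```

```text
3.475 [0.58823315 0.03919319 0.08563631] [ 1.79991017e+02 -3.08871674e-02  1.66059679e+01] [-0.19239041 -0.78354026  0.86319802] 0.0002334515423675958
timer-local TCP rel axle mm [-20.37172664  -0.18079076]
side dark rows [(84, 13), (87, 13), (90, 15), (93, 14), (96, 15), (99, 13), (102, 13), (105, 14), (108, 13), (111, 14), (114, 10), (117, 139), (120, 211), (123, 208), (126, 201), (129, 168), (132, 104), (135, 32), (138, 10), (141, 19), (144, 30), (147, 40)]
scene [(90, 28), (94, 29), (98, 29), (102, 29), (106, 30), (110, 29), (114, 30), (118, 30), (122, 28), (126, 26), (130, 88), (134, 149), (138, 130), (142, 99), (146, 72), (150, 52), (154, 32), (158, 32), (162, 32), (166, 32), (170, 31), (174, 30), (178, 34)]
green px 483 red px 0 blue 0
```

The tip is now at z≈0.097 in both views with no contact. Now the first flick.

>>> step_arm:
  delta_pos:
    - [0.02, 0, 0]
    - [0.04, 0, 0]
    - [0.06, 0, 0]
    - [0.08, 0, 0]
    - [0.1, 0, 0]
    - [0.12, 0, 0]
    - [0.14, 0, 0]
    - [0.16, 0, 0]
    - [0.175, 0, 0]
    - [0.185, 0, 0]
    - [0.185, 0, 0]
    - [0.185, 0, 0]
  rot:
    - [0, 0, 0]
    - [0, 0, 0]
    - [0, 0, 0]
    - [0, 0, 0]
    - [0, 0, 0]
    - [0, 0, 0]
    - [0, 0, 0]
    - [0, 0, 0]
    - [0, 0, 0]
    - [0, 0, 0]
    - [0, 0, 0]
    - [0, 0, 0]
  gripper: [-1, -1, -1, -1, -1, -1, -1, -1, -1, -1, -1, -1]

```text
time_s: 4.97
tool_pos: [0.6235, 0.0498, 0.0854]
tool_rot: [180.0, -0.0, 16.6]
force: [0.2, -1.2, 0.6]
grip_width: 0.0002
grasp_force: 0.0
```

```bash
python3 look.py pics/a4.png;python3 tip.py pics/a4.png
```

```text
5.075 [0.62345864 0.04967801 0.08544614] [ 1.79993699e+02 -9.45789190e-03  1.66001029e+01] [ 1.23530129 -0.34506001  0.26152343] 0.0003638393545872139
timer-local TCP rel axle mm [16.38102543 -0.22211871]
side dark rows [(84, 209), (87, 209), (90, 208), (93, 209), (96, 209), (99, 208), (102, 208), (105, 208), (108, 208), (111, 208), (114, 207), (117, 207), (120, 206), (123, 206), (126, 212), (129, 181), (132, 129), (135, 51), (138, 14), (141, 20), (144, 32), (147, 39)]
scene [(90, 119), (94, 149), (98, 174), (102, 173), (106, 168), (110, 164), (114, 164), (118, 163), (122, 164), (126, 165), (130, 166), (134, 155), (138, 127), (142, 99), (146, 75), (150, 59), (154, 40), (158, 35), (162, 34), (166, 32), (170, 32), (174, 31), (178, 33)]
green px 0 red px 0 blue 448
```

Blue is set, so one more click to go: lift, go back, come down and flick again.

>>> step_arm:
  delta_pos:
    - [0, 0, -0.07]
    - [0, 0, -0.15]
    - [0, 0, -0.16]
    - [-0.09, 0, -0.16]
    - [-0.185, 0, -0.16]
    - [-0.185, 0, -0.16]
    - [-0.185, 0, -0.08]
    - [-0.185, 0, 0]
    - [-0.185, 0, 0]
    - [-0.185, 0, 0]
  rot:
    - [0, 0, 0]
    - [0, 0, 0]
    - [0, 0, 0]
    - [0, 0, 0]
    - [0, 0, 0]
    - [0, 0, 0]
    - [0, 0, 0]
    - [0, 0, 0]
    - [0, 0, 0]
    - [0, 0, 0]
  gripper: [-1, -1, -1, -1, -1, -1, -1, -1, -1, -1]

```text
time_s: 6.32
tool_pos: [0.5881, 0.0393, 0.0849]
tool_rot: [-180.0, 0.0, 16.6]
force: [0.3, 0.3, 0.2]
grip_width: 0.0004
grasp_force: 0.0
```

```bash
python3 look.py pics/a5.png;python3 tip.py pics/a5.png
```

```text
6.425 [0.58852546 0.03924108 0.08573056] [ 1.79987496e+02 -4.61982520e-02  1.66086976e+01] [-0.74895402 -0.32505037  0.63052942] 0.0005821520046746074
timer-local TCP rel axle mm [-20.07795157  -0.21860895]
side dark rows [(84, 14), (87, 13), (90, 12), (93, 14), (96, 13), (99, 14), (102, 13), (105, 12), (108, 14), (111, 11), (114, 12), (117, 140), (120, 211), (123, 208), (126, 201), (129, 170), (132, 105), (135, 37), (138, 11), (141, 19), (144, 31), (147, 39)]
scene [(90, 29), (94, 29), (98, 29), (102, 29), (106, 30), (110, 30), (114, 30), (118, 31), (122, 29), (126, 24), (130, 71), (134, 145), (138, 129), (142, 97), (146, 73), (150, 54), (154, 32), (158, 32), (162, 31), (166, 33), (170, 31), (174, 30), (178, 33)]
green px 0 red px 0 blue 451
```

>>> step_arm:
  delta_pos:
    - [0.02, 0, 0]
    - [0.04, 0, 0]
    - [0.06, 0, 0]
    - [0.08, 0, 0]
    - [0.1, 0, 0]
    - [0.12, 0, 0]
    - [0.14, 0, 0]
    - [0.16, 0, 0]
    - [0.175, 0, 0]
    - [0.185, 0, 0]
    - [0.185, 0, 0]
    - [0.185, 0, 0]
    - [0.185, 0, -0.08]
    - [0.185, 0, -0.16]
    - [0.185, 0, -0.3]
    - [0.185, 0, -0.3]
  rot:
    - [0, 0, 0]
    - [0, 0, 0]
    - [0, 0, 0]
    - [0, 0, 0]
    - [0, 0, 0]
    - [0, 0, 0]
    - [0, 0, 0]
    - [0, 0, 0]
    - [0, 0, 0]
    - [0, 0, 0]
    - [0, 0, 0]
    - [0, 0, 0]
    - [0, 0, 0]
    - [0, 0, 0]
    - [0, 0, 0]
    - [0, 0, 0]
  gripper: [-1, -1, -1, -1, -1, -1, -1, -1, -1, -1, -1, -1, -1, -1, -1, -1]

```text
time_s: 8.43
tool_pos: [0.6259, 0.05, 0.1496]
tool_rot: [179.9, -0.4, 16.6]
force: [-0.1, 0.3, 0.0]
grip_width: 0.0007
grasp_force: 0.0
```

```bash
python3 look.py pics/a6.png;python3 tip.py pics/a6.png; python3 - <<'E'
import cv2,numpy as np
a=cv2.imread("pics/a1.png").astype(int);b=cv2.imread("pics/a6.png").astype(int)
# shift of timer body front region
for n,(y0,y1,x0,x1) in dict(scene=(200,295,280,450),side=(440,590,280,430)).items():
    print(n,cv2.phaseCorrelate(a[y0:y1,x0:x1].mean(2),b[y0:y1,x0:x1].mean(2)))
E
```

```text
8.525 [0.623758   0.04976808 0.14615465] [ 1.79985029e+02 -7.66649095e-02  1.66041113e+01] [-0.52944271  0.54080129 -0.14744699] 0.0007279900616379041
timer-local TCP rel axle mm [16.69364073 -0.22154589]
side dark rows [(84, 206), (87, 206), (90, 206), (93, 207), (96, 207), (99, 207), (102, 207), (105, 207), (108, 206), (111, 206), (114, 206), (117, 205), (120, 204), (123, 206), (126, 200), (129, 166), (132, 102), (135, 37), (138, 15), (141, 23), (144, 35), (147, 39)]
scene [(90, 119), (94, 148), (98, 172), (102, 173), (106, 168), (110, 163), (114, 162), (118, 162), (122, 163), (126, 164), (130, 166), (134, 154), (138, 127), (142, 99), (146, 76), (150, 57), (154, 36), (158, 34), (162, 32), (166, 33), (170, 33), (174, 31), (178, 34)]
green px 0 red px 609 blue 0
scene ((-0.15616776309236968, 0.04618640588800815), 0.6890094394677322)
side ((-0.021879489364707183, -0.004220856582861643), 0.8741322724212579)
```

View pics/a6.png

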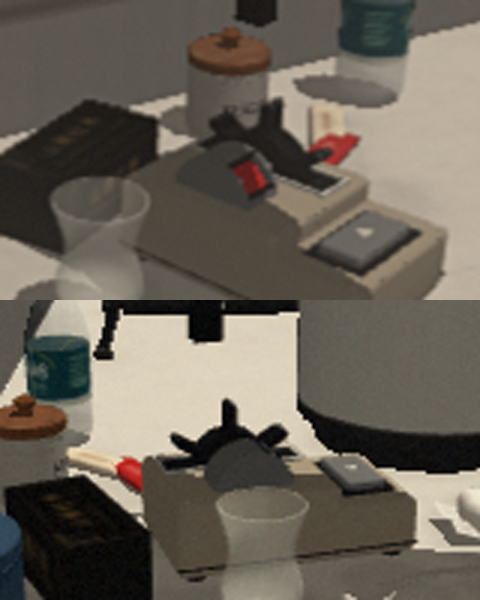

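Red is in the window at scene (372,200), the lobe is upright and the timer hasn't moved. Next, over the start bar and down to just above it.

>>> step_arm:
  delta_pos:
    - [-0.18, -0.04, 0]
    - [-0.36, -0.08, 0]
    - [-0.545, -0.115, 0]
    - [-0.545, -0.115, 0]
    - [-0.545, -0.115, 0.15]
    - [-0.545, -0.115, 0.3]
    - [-0.545, -0.115, 0.4]
    - [-0.545, -0.115, 0.44]
    - [-0.545, -0.115, 0.44]
    - [-0.545, -0.115, 0.44]
  rot:
    - [0, 0, 0]
    - [0, 0, 0]
    - [0, 0, 0]
    - [0, 0, 0]
    - [0, 0, 0]
    - [0, 0, 0]
    - [0, 0, 0]
    - [0, 0, 0]
    - [0, 0, 0]
    - [0, 0, 0]
  gripper: [-1, -1, -1, -1, -1, -1, -1, -1, -1, -1]

```text
time_s: 9.78
tool_pos: [0.5134, 0.0407, 0.0582]
tool_rot: [180.0, -0.1, 16.6]
force: [0.1, -0.2, -0.4]
grip_width: 0.0003
grasp_force: 0.0
```

```bash
python3 look.py pics/a7.png; python3 - <<'E'
from h import *
from cell import env
p=env.get_obs()["tool_pos"]
for n,(x,y),z0 in(("scene",(290,140),0),("side",(240,125),300)):
    k=np.load(f"pics/{n}0.npz")
    for dz in(.0115,-.011):
        q=k["pose"][:3,:3].T@(np.array([p[0],p[1],p[2]+dz])-k["pose"][:3,3]); u=(k["fx"]*q[0]/q[2]+k["cx"]-x)*3; v=(k["fy"]*q[1]/q[2]+k["cy"]-y)*3+z0; print(n,dz,u,v)
    I=cv2.imread("pics/a7.png"); q=0
    u=int(u); print([(r,int(I[r,u-4:u+5].mean())) for r in range(int(v)-70,min(599,int(v)+30),4)])
E
```

```text
9.875 [0.51330396 0.04073627 0.05830385] [ 1.79980326e+02 -1.05625152e-01  1.66043663e+01] [-1.26577748 -0.06681965 -0.35726369] -3.851766345708057e-05
timer-local TCP rel axle mm [-91.72122888  22.75419475]
scene 0.0115 363.57645018392327 207.7637759203721
scene -0.011 359.911209322416 238.18397053239767
[(168, 29), (172, 30), (176, 29), (180, 31), (184, 31), (188, 31), (192, 31), (196, 30), (200, 32), (204, 31), (208, 31), (212, 46), (216, 50), (220, 58), (224, 57), (228, 71), (232, 75), (236, 81), (240, 84), (244, 95), (248, 107), (252, 99), (256, 77), (260, 69), (264, 66)]
side 0.0115 346.64228054998557 449.92216365130776
side -0.011 345.6907173941946 476.7246480548401
[(406, 5), (410, 10), (414, 7), (418, 6), (422, 6), (426, 9), (430, 8), (434, 9), (438, 9), (442, 11), (446, 5), (450, 24), (454, 148), (458, 55), (462, 47), (466, 62), (470, 55), (474, 48), (478, 50), (482, 51), (486, 48), (490, 21), (494, 25), (498, 61), (502, 69)]
```

The tip is at z≈0.069, centred over the bar. Pressing slowly now.

>>> step_arm:
  delta_pos:
    - [0, 0, 0.03]
    - [0, 0, 0.055]
    - [0, 0, 0.065]
    - [0, 0, 0.07]
    - [0, 0, 0.075]
    - [0, 0, 0.08]
    - [0, 0, 0.085]
    - [0, 0, 0.085]
    - [0, 0, 0.085]
  rot:
    - [0, 0, 0]
    - [0, 0, 0]
    - [0, 0, 0]
    - [0, 0, 0]
    - [0, 0, 0]
    - [0, 0, 0]
    - [0, 0, 0]
    - [0, 0, 0]
    - [0, 0, 0]
  gripper: [-1, -1, -1, -1, -1, -1, -1, -1, -1]

```text
time_s: 11.0
tool_pos: [0.5125, 0.0407, 0.0405]
tool_rot: [180.0, -0.0, 16.6]
force: [-0.7, -0.6, 1.9]
grip_width: 0.0006
grasp_force: 1.0
```

>>> step_arm:
  delta_pos:
    - [0, 0, 0.005]
    - [0, 0, 0.01]
    - [0, 0, 0.01]
    - [0, 0, 0.01]
  rot:
    - [0, 0, 0]
    - [0, 0, 0]
    - [0, 0, 0]
    - [0, 0, 0]
  gripper: [-1, -1, -1, -1]

```text
time_s: 11.5
tool_pos: [0.5125, 0.0406, 0.0385]
tool_rot: [180.0, -0.0, 16.6]
force: [-0.8, -0.7, 2.9]
grip_width: 0.0005
grasp_force: 1.6
```

>>> step_arm:
  delta_pos:
    - [0, 0, 0.005]
    - [0, 0, 0.01]
    - [0, 0, 0.01]
    - [0, 0, 0.01]
  rot:
    - [0, 0, 0]
    - [0, 0, 0]
    - [0, 0, 0]
    - [0, 0, 0]
  gripper: [-1, -1, -1, -1]

```text
time_s: 12.0
tool_pos: [0.5126, 0.0406, 0.0371]
tool_rot: [180.0, -0.0, 16.6]
force: [-3.4, 0.1, 9.1]
grip_width: 0.0005
grasp_force: 4.3
```

The force reached 9 N, so the bar is bottomed. Lifting straight off.

>>> step_arm:
  delta_pos:
    - [0, 0, -0.02]
    - [0, 0, -0.05]
    - [0, 0, -0.2]
    - [0, 0, -0.4]
    - [0, 0, -0.6]
    - [0, 0, -0.7]
    - [0, 0, -0.7]
    - [0, 0, -0.7]
    - [0, 0, -0.7]
  rot:
    - [0, 0, 0]
    - [0, 0, 0]
    - [0, 0, 0]
    - [0, 0, 0]
    - [0, 0, 0]
    - [0, 0, 0]
    - [0, 0, 0]
    - [0, 0, 0]
    - [0, 0, 0]
  gripper: [-1, -1, -1, -1, -1, -1, -1, -1, -1]

```text
time_s: 13.12
tool_pos: [0.5115, 0.0405, 0.1748]
tool_rot: [-180.0, 0.2, 16.6]
force: [-0.0, 0.4, 0.2]
grip_width: 0.0004
grasp_force: 0.0
```

```bash
python3 look.py pics/a8.png;python3 tip.py pics/a8.png|tail -1; python3 - <<'E'
import cv2,numpy as np
a=cv2.imread("pics/a6.png").astype(int);b=cv2.imread("pics/a8.png").astype(int)
d=np.abs(a-b).max(2)>40
print("changed px bar scene",d[200:280,300:430].sum(),"side bar",d[450:500,310:400].sum(),"timer side",d[440:590,140:420].sum())
for y0,y1,x0,x1 in((200,295,280,450),(440,590,280,430)): print(cv2.phaseCorrelate(a[y0:y1,x0:x1].mean(2),b[y0:y1,x0:x1].mean(2)))
E
```

```text
13.225 [0.51181588 0.04053753 0.17521966] [-1.79987921e+02  1.13106768e-01  1.66027123e+01] [ 0.19412377 -0.52536109  0.27325655] 0.000421843982601168
timer-local TCP rel axle mm [-93.20390184  22.98990653]
green px 0 red px 552 blue 0
changed px bar scene 462 side bar 101 timer side 1099
((0.1018411591365691, -0.047563594871526504), 0.7337711598141138)
((0.013548221909118752, 0.014370962507484819), 0.8306632234933975)
```

View pics/a8.png

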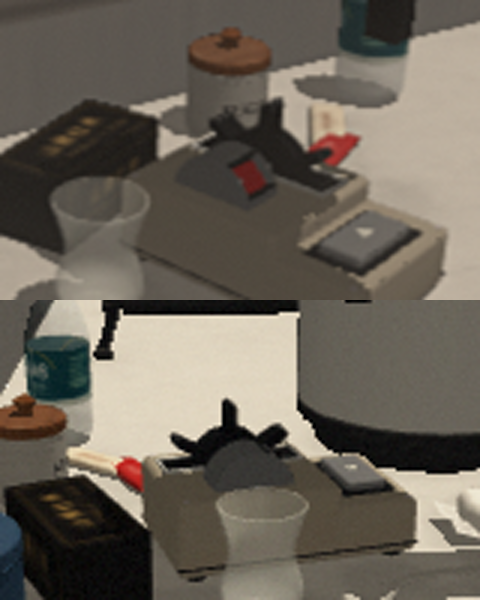

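The picture shows red in the window at about (250,178), the bar up, and the timer, glass and box in place. Handing in.

```bash
python3 -c "
from cell import env
print(env.sign_off())"
```

```text
the job is handed in; nothing more can be done
None
```

I flicked the wheel two clicks from green to red, then pressed the start bar to its stop (9 N) and released it; the last picture showed red set, the bar up and nothing visibly moved, and the job is handed in, but no verdict came back.

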